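# Stand the slumped slide box back up and close the keeper flap

## Robot

A 6-joint arm with a two-finger parallel gripper is mounted at the origin on the work surface. World frame = base frame: x ahead of the robot, y to its left, z up, the work surface at z = 0. Lengths are in m, angles in rad, forces in N, time in s.
With the tool pointing down it reaches from about 0.375 to 0.975 m from the base axis. Payload 3.8 kg.
Tool frame: the origin (TCP) lies on the centre line of the jaws, within the pads' length; the fingertips stand 19 mm ahead of it and the grasp point (between the pads) is the TCP; z points along the fingers, y is the line along which they close (so a half turn about z gives the same grasp; the last joint's range is limited). The gripper opens to 85 mm and grips with 20 to 120 N. Pads are 22 mm wide; open, the fingers measure 114 mm over their backs; the gripper's body (76 mm by 85 mm) begins 54 mm behind the grasp point. The pads swing forward as they close: fully open they stand 13 mm farther back than shut.
Start: joints at [-1.138, 0.264, 1.604, -0, 1.274, -0.037], TCP at [0.306, -0.602, 0.25] pointing down, gripper open.
Joint ranges: [-2.63, 2.63], [-0.94, 2.18], [0.31, 2.57], [-1.31, 4.45], [0, 2.66], [-2.55, 2.55]. Speed limits (rad/s): [2.57, 2.57, 3.14, 3.14, 3.14, 3.14].

## Interface

Orientations are given as a unit quaternion [x, y, z, w].
In Python, from bench import r, cams gives the robot as it stands.
- The arm moves only by the tool arm_command, never from a script. Its argument "motion" is a list of rows, each an object with "slide": the shift along the tool's x, y, z in m, a list of three; "turn": the turn, a rotation vector about the tool's x, y, z in rad, a list of three; "grip": the closure, from -1 (fully open) to 1 (shut). In form: [{"slide": [tx, ty, tz], "turn": [rx, ry, rz], "grip": grip}, ...]. A call has 1 to 20 rows; each row is the pose to reach, as a shift and turn from the pose commanded when the call began, along the tool's axes at that moment; what a row does not reach only later rows make up. A row lasts 1/12 s, in which the tool goes at most 41.7 mm and 7.16 degrees, less where a joint would pass 70% of its speed; a pose out of reach is approached as far as the arm can. A call with a gripper value outside its range is refused whole. The fingers move at their own pace and stop on an object; "force" is the grip in N (left out, the last holds). Time passes only in rows, so rows that repeat a pose let the fingers close. It gives the time, the measured TCP pose, the force, the opening and the grip force at its end, in the units of the state.
- r.state(): the state, without advancing time (a new reading comes with each control period).
- cams.get_image(name): name is "scene" or "top" or "wrist"; returns the picture (400x640x3 uint8, blue, green, red); there is no depth.
- cams.camera_info(name): a dict with "K" (3x3 intrinsics, pixels), "origin" and "orientation" of the camera in the world; the wrist camera has in their place "mount" (4x4, takes a point from camera to tool coordinates, whose origin is the TCP and whose axes are the flange's). Camera axes: x right, y down, z forward; pixel columns grow to the right and rows downward; lengths in m; the calibration is good to about 2 mm. A picture is of the moment at which its call begins: read the wrist's pose just before it. camera_info takes no time and is no camera call.
- r.hand_in(): hands the job in; it is judged then, once.
The state is a dict: "t": time; "joint_positions": joint angles; "dq": joint speeds; "tau": joint torques, N m; "tool_pos": TCP position; "orientation": TCP orientation; "ft_force": force on the tool from outside, world axes, zero at the start; "wrist_torque": the same for the moment, N m; "opening": finger opening in m; "grip_force": force on a finger pad.
Only numpy, scipy, OpenCV 4.12 (cv2) and the standard library are available. Lean on these libraries where they do the work, as an engineer would, in place of code of your own. Each camera call takes 0.05 s, during which the arm holds its last target. There are 200 camera calls.

## Task

The white slide box at the open end of the filing rack has slumped over. Only pushing with the fingers, never picking anything up, first push the box back until it stands upright and flat against the rack's end plate, leaving the hinged keeper flap below it down until then; after that push the flap all the way up in front of the box and take the hand away. Leave the well plate, the brown bottle and the glass dish where they are.

Things in the scene. Friction and masses are not known exactly. Their poses are not given: they have to be found in the camera images.
- rack: Fixed aluminium slide-box rack. Origin on the bench below the face of its upright end plate, mid-width; x level, from the open end (-x) to the end plate (face at x = 0, 170 mm wide, top 105 mm above the bench), y across, z up. Floor plate 5 mm thick, x -125 to +100 mm, 190 mm wide. Behind the end plate stand two fixed slide boxes, tops 125 mm above the bench.
- rests (a point): Point midway between the tops of the rack's two rest posts (rubber rollers, tops 57 mm above the bench), at rack x = -69 mm. The posts stand at rack y = +72 and -72 mm, 16 mm wide, leaving a clear gap of 128 mm. The slumped box leans on them.
- slide_box: Loose closed white box, 36 thick (x) x 160 wide (y) x 120 mm tall (z), 0.2-0.4 kg; origin at the underside's centre. Starts leaning 0.6 rad to rack -x, top front edge at rack x -98 mm, 104 mm over the bench. Home: origin at rack x -18, z 5 mm, front face x -36. A level push of a few N on its upper part to rack +x swings it up; the end plate stops its foot sliding; it then stands alone.
- flap (a joint): Keeper flap: plate 80 mm wide (along rack y, centred), 70 long, 4 thick. Hinge along rack y at rack x = -46 mm, 10 mm above the bench, stiff (0.05 N m, stays where left). 0 rad = flat towards rack -x, 1.57 = fully up at its stop, 8 mm before the standing box. Starts at 0.65-0.95, under the leaning box. Push its free edge to rack +x and follow its arc up: a level push can jam.
- flap_edge (a point): Middle of the keeper flap's free edge, 70 mm from its hinge.
- well_plate: Clear twelve-well plate, loose on the bench, 86 x 128 x 20 mm, origin at the centre of its underside. Leave it alone.
- reagent: Brown glass bottle with a white cap, loose on the bench, 48 mm diameter, 100 mm tall, origin at the centre of its underside. Leave it alone.
- dish: Small covered glass dish, loose on the bench, 62 mm diameter, 15 mm tall, origin at the centre of its underside. Leave it alone.
Things that resemble listed ones, but are neither listed nor needed, are in the scene too. Leave any red look-alike of the slide_box alone.

How it is judged:
On the way, in this order (a step that is already met when the one before it is completed fails the run):
1. the slide box stands upright against the end plate while the flap is still down (angle between slide_box's own z axis and vertical below 0.08 rad and x of slide_box in the frame of rack between -0.025 and -0.01 m and y of slide_box in the frame of rack between -0.045 and 0.045 m and z of slide_box in the frame of rack below 0.01 m and value of joint flap below 1.2 rad), for 0.2 s.
2. the keeper flap is all the way up (value of joint flap above 1.42 rad), for 0.2 s.
At the end, for the whole second after the job is handed in: The slide box stands at rest on the rack floor, within 0.08 rad of upright and within 7 mm of the end plate, no more than 45 mm off the rack's centre line, and the keeper flap is up (joint above 1.42 rad) (angle between slide_box's own z axis and vertical below 0.08 rad and x of slide_box in the frame of rack between -0.025 and -0.01 m and y of slide_box in the frame of rack between -0.045 and 0.045 m and z of slide_box in the frame of rack below 0.01 m and value of joint flap above 1.42 rad and linear speed of slide_box below 0.02 m/s); the robot touches nothing.
It fails at once if the slide box is lifted off the rack (its underside more than 40 mm above the bench) (height (world z) of slide_box above 0.04 m).
It fails at once if the well plate is moved more than 15 mm or lifted (distance of well_plate from where it was at the start of the episode above 0.015 m).
It fails at once if the brown bottle is moved more than 15 mm or lifted (distance of reagent from where it was at the start of the episode above 0.015 m).
It fails at once if the glass dish is moved more than 15 mm or lifted (distance of dish from where it was at the start of the episode above 0.015 m).
It also fails if it takes over 48 s, if anything falls off the work surface, if the arm or the gripper's body presses on something with over 40 N, if the wrist force passes 120 N, or if a joint passes its speed limit or range.

## Working session

There is one attempt and no reset: what is moved stays moved. The work goes in short steps, Python scripts to look and compute and a tool call to move; the robot and the scene stay as the last step left them, time stands still between calls to the robot, and variables do not carry over. Pictures are saved under pics/ and viewed, at most 10 in all, crops included, and the job is handed in when it is done.

Besides the shell and the picture viewer there is one more tool, called after "Emit:" as name([rows], argument=value, ...), one row to a line, values as JSON. arm_command: Moves the arm, as the interface text tells. Its arguments: {"type":"object","properties":{"motion":{"type":"array","items":{"type":"object","properties":{"slide":{"type":"array","items":{"type":"number"}},"turn":{"type":"array","items":{"type":"number"}},"grip":{"type":"number"}}}},"force":{"type":"number"}},"required":["motion"]}

```bash
mkdir -p pics; python3 - <<'E'
from bench import r,cams
import cv2
for n in("scene","top"):
    cv2.imwrite(f"pics/{n}0.png",cams.get_image(n)); i=cams.camera_info(n); print(n,i)
s=r.state(); print(s['t'],s['tool_pos'],s['orientation'],s['opening'])
E
```

```text
scene {'K': array([[511.63973243,   0.        , 319.81444863],
       [  0.        , 511.63973243, 200.20592714],
       [  0.        ,   0.        ,   1.        ]]), 'origin': array([ 1.18895851, -0.67117788,  0.70565937]), 'orientation': array([ 0.81136019,  0.33675914, -0.17718123, -0.44372822])}
top {'K': array([[399.87749056,   0.        , 317.38928889],
       [  0.        , 399.87749056, 201.63322041],
       [  0.        ,   0.        ,   1.        ]]), 'origin': array([0.32570815, 0.01261345, 1.10694487]), 'orientation': array([-0.70415831,  0.70441512, -0.06346638,  0.06270906])}
0.1 [ 0.30528703 -0.60131386  0.24905763] [ 9.72534763e-01  2.32755358e-01 -2.18281551e-04 -1.01488177e-03] 0.08510179679272895
```

View pics/scene0.png

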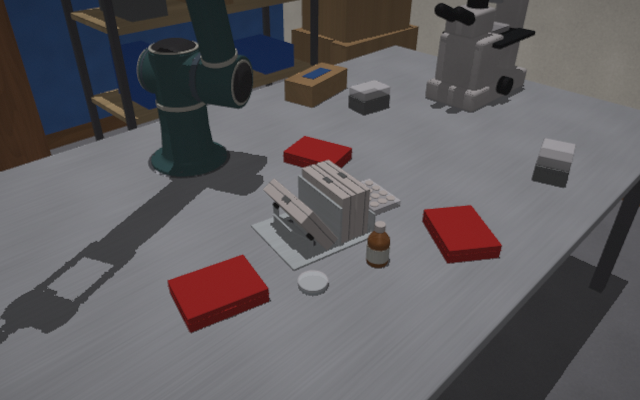

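View pics/top0.png

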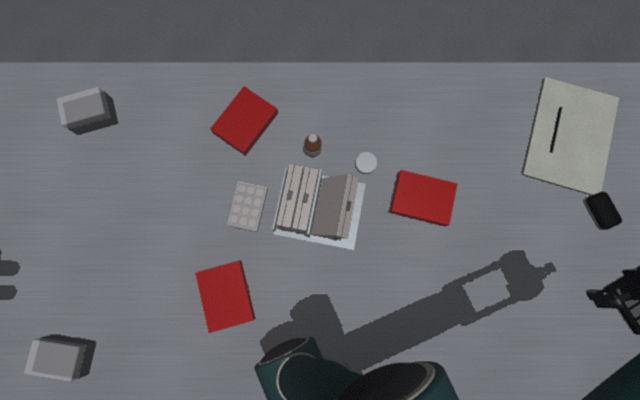

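The rack is at about (320,207) in the top view. Its open end faces right (world -y), and the box leans there. The bottle (313,145), dish (366,162) and well plate (247,205) are all around it. I'll enlarge both views.

```bash
python3 - <<'E'
import cv2
a=cv2.imread("pics/top0.png")[125:265,220:420]; cv2.imwrite("pics/topc.png",cv2.resize(a,None,fx=4,fy=4,interpolation=cv2.INTER_CUBIC))
a=cv2.imread("pics/scene0.png")[145:295,240:410]; cv2.imwrite("pics/scenec.png",cv2.convertScaleAbs(cv2.resize(a,None,fx=4,fy=4,interpolation=cv2.INTER_CUBIC),alpha=1.3))
E
```

```text
(no output)
```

View pics/topc.png

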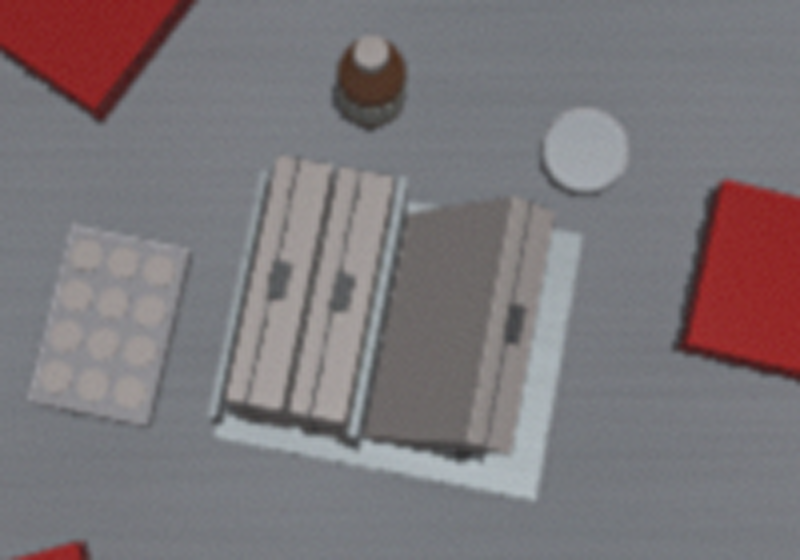

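View pics/scenec.png

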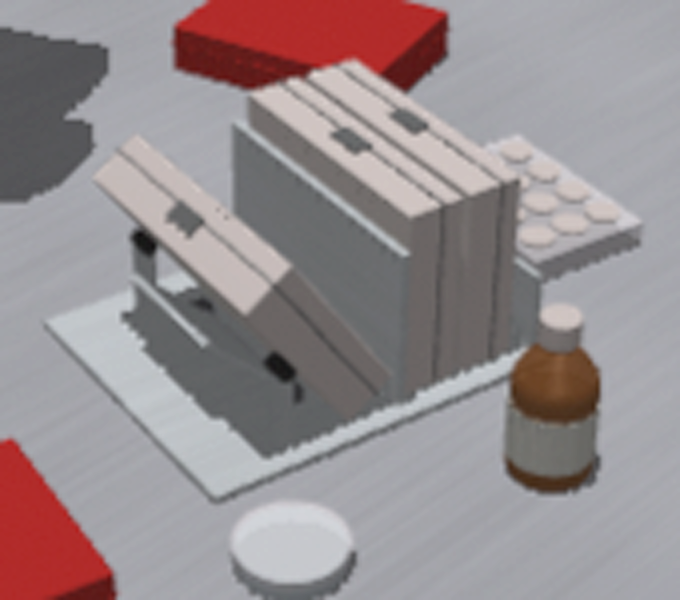

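The top crop shows the floor plate's open-end corners at (583,232) and (537,498) and its back corner at (212,433). The dish is at (585,150) and the bottle at (371,90). In the scene crop the open-end corners are (218,500) and (45,323), with the flap edge visible from (130,280) to (207,345).

```bash
cat > h.py <<'E'
from bench import r,cams
import numpy as np
from scipy.spatial.transform import Rotation as R
def ray(n,uv):
    i=cams.camera_info(n); d=np.linalg.inv(i['K'])@[*uv,1]
    return i['origin'],R.from_quat(i['orientation']).apply(d)
def at_z(n,uv,z):
    o,d=ray(n,uv); return o+d*(z-o[2])/d[2]
def proj(n,p):
    i=cams.camera_info(n); c=R.from_quat(i['orientation']).inv().apply(np.asarray(p)-i['origin']); q=c@i['K'].T; return q[...,:2]/q[...,2:]
E
python3 - <<'E'
from h import *
np.set_printoptions(precision=4,suppress=True)
T=lambda u,v,z:at_z("top",(220+u/4,125+v/4),z)
S=lambda u,v,z:at_z("scene",(240+u/4,145+v/4),z)
A,B,C=T(583,232,.005),T(537,498,.005),T(212,433,.005)
print("A,B,C",A,B,C,np.linalg.norm(A-B),np.linalg.norm(B-C))
A2,B2=S(218,496,.005),S(45,323,.005); print("scene",A2,B2,np.linalg.norm(A2-B2))
a,b=(A+A2)/2,(B+B2)/2
# rack y from? x dir = from open end to plate = C-B ; y = z x x
x=(C-B)/np.linalg.norm(C-B); y1=(a-b); y1/=np.linalg.norm(y1)
if np.cross([0,0,1],x)@y1<0:y1=-y1
xd=np.cross(y1,[0,0,1]); print(x,xd,np.degrees(np.arctan2(xd[1],xd[0])),np.degrees(np.arctan2(x[1],x[0])))
xx=x+xd; xx/=np.linalg.norm(xx); yaw=np.arctan2(xx[1],xx[0])
O=(a+b)/2+.125*xx; O[2]=0; print("O",O,"yaw",yaw)
Rk=R.from_euler('z',yaw)
L=lambda p:Rk.inv().apply(p-O)
def W(p):return Rk.apply(p)+O
print("dish",T(585,150,.015),L(T(585,150,.015)),"bottle cap",L(T(371,52,.1)),"dish scene",L(S(292,540,.015)))
# box top front edge check: x -98 z 104
for y in(-.08,.08):
    p=W([-.098,y,.104]); print((proj("top",p)-[220,125])*4,(proj("scene",p)-[240,145])*4)
for th in(.65,.8,.95):
  for y in(-.04,.04):
    p=W([-.046-.07*np.cos(th),y,.01+.07*np.sin(th)]);print(th,y,(proj("scene",p)-[240,145])*4)
print(W([-.16,0,0]),r.state()['ft_force'])
E
```

```text
A,B,C [ 0.5782 -0.1252  0.005 ] [ 0.3914 -0.0896  0.005 ] [0.4361 0.134  0.005 ] 0.19017690060517545 0.2279909579099014
scene [ 0.5818 -0.122   0.005 ] [ 0.3984 -0.0892  0.005 ] 0.1863036061548913
[0.1961 0.9806 0.    ] [ 0.1817  0.9834 -0.    ] 79.53091063287441 78.69116118934292
O [0.511  0.0163 0.    ] yaw 1.3807480513123185
dish [ 0.6352 -0.1267  0.015 ] [-0.1169 -0.1489  0.015 ] bottle cap [ 0.0388 -0.1625  0.1   ] dish scene [-0.1154 -0.1545  0.015 ]
[554.9129 208.369 ] [239.4769 311.6879]
[511.4252 452.2796] [ 85.7562 173.2055]
0.65 -0.04 [194.1019 356.617 ]
0.65 0.04 [119.3411 285.1322]
0.8 -0.04 [204.9581 340.4267]
0.8 0.04 [129.6126 269.6644]
0.95 -0.04 [217.6164 325.2646]
0.95 0.04 [141.6739 255.246 ]
[ 0.4808 -0.1409  0.    ] [0.178  0.384  0.0581]
```

Everything agrees: the plate width measures 0.190, and the predicted box edge lands on the seen edge. The flap is at about 0.75 rad. I have the rack origin at (0.511, 0.016) and yaw at 1.381. I'll shut the gripper, turn -52° about tool z and go to rack x = -0.17 with the tip above the flap.

Emit:
arm_command([
  {"slide":[0.359,-0.323,0.0],"turn":[0,0,-0.911],"grip":1},
  {"slide":[0.359,-0.323,0.0],"turn":[0,0,-0.911],"grip":1},
  {"slide":[0.359,-0.323,0.0],"turn":[0,0,-0.911],"grip":1},
  {"slide":[0.359,-0.323,0.0],"turn":[0,0,-0.911],"grip":1},
  {"slide":[0.359,-0.323,0.0],"turn":[0,0,-0.911],"grip":1},
  {"slide":[0.359,-0.323,0.0],"turn":[0,0,-0.911],"grip":1},
  {"slide":[0.359,-0.323,0.0],"turn":[0,0,-0.911],"grip":1},
  {"slide":[0.359,-0.323,0.0],"turn":[0,0,-0.911],"grip":1},
  {"slide":[0.359,-0.323,0.0],"turn":[0,0,-0.911],"grip":1},
  {"slide":[0.359,-0.323,0.0],"turn":[0,0,-0.911],"grip":1},
  {"slide":[0.359,-0.323,0.0],"turn":[0,0,-0.911],"grip":1},
  {"slide":[0.359,-0.323,0.0],"turn":[0,0,-0.911],"grip":1},
  {"slide":[0.359,-0.323,0.0],"turn":[0,0,-0.911],"grip":1},
  {"slide":[0.359,-0.323,0.0],"turn":[0,0,-0.911],"grip":1},
  {"slide":[0.359,-0.323,0.14],"turn":[0,0,-0.911],"grip":1},
  {"slide":[0.359,-0.323,0.14],"turn":[0,0,-0.911],"grip":1},
  {"slide":[0.359,-0.323,0.14],"turn":[0,0,-0.911],"grip":1},
  {"slide":[0.359,-0.323,0.14],"turn":[0,0,-0.911],"grip":1},
  {"slide":[0.359,-0.323,0.14],"turn":[0,0,-0.911],"grip":1},
  {"slide":[0.359,-0.323,0.14],"turn":[0,0,-0.911],"grip":1},
])

```text
t: 1.77
tool_pos: [0.4782, -0.1522, 0.1093]
orientation: [0.771, 0.636, -0.001, -0.001]
ft_force: [0.6, -0.4, -0.1]
opening: -0.0001
grip_force: 0.0
```

```bash
cat >> h.py <<'E'
O=np.array([.511,.0163,0]);Rk=R.from_euler('z',1.3807)
def rep():
    s=r.state(); q=R.from_quat(s['orientation']); p=Rk.inv().apply(np.array(s['tool_pos'])-O)
    print(round(s['t'],2),"rack",p.round(4),"F rack",Rk.inv().apply(s['ft_force']).round(2),"tool axes in rack\n",(Rk.inv()*q).as_matrix().round(3),s['opening'])
E
python3 -c "
from h import *
rep()
import cv2
cv2.imwrite('pics/s1.png',cv2.resize(cams.get_image('scene')[100:300,200:440],None,fx=3,fy=3))"
```

```text
1.77 rack [-0.1717  0.0003  0.1093] F rack [-0.3  -0.63 -0.08] tool axes in rack
 [[ 1.    -0.001  0.   ]
 [-0.001 -1.     0.003]
 [ 0.    -0.003 -1.   ]] -8.099388310212992e-05
```

View pics/s1.png

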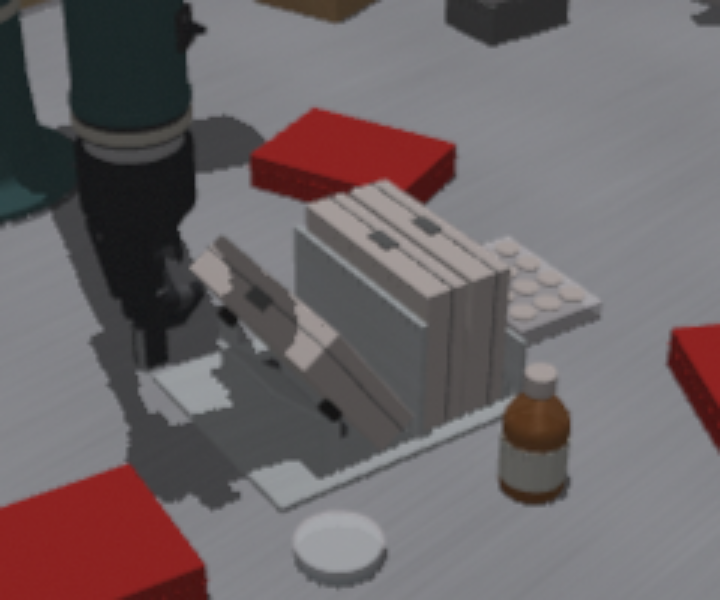

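The tool is aligned (tool x = rack x), in front of the box top with the tip above the flap. Now I push.

Emit:
arm_command([
  {"slide":[0.012,0,0],"grip":1},
  {"slide":[0.024,0,0],"grip":1},
  {"slide":[0.036,0,0],"grip":1},
  {"slide":[0.046,0,0],"grip":1},
  {"slide":[0.054,0,0],"grip":1},
  {"slide":[0.062,0,0],"grip":1},
  {"slide":[0.07,0,0],"grip":1},
  {"slide":[0.078,0,0],"grip":1},
  {"slide":[0.086,0,0],"grip":1},
  {"slide":[0.092,0,0],"grip":1},
  {"slide":[0.098,0,0],"grip":1},
  {"slide":[0.103,0,0],"grip":1},
  {"slide":[0.108,0,0],"grip":1},
  {"slide":[0.112,0,0],"grip":1},
  {"slide":[0.115,0,0],"grip":1},
  {"slide":[0.118,0,0],"grip":1},
  {"slide":[0.12,0,0],"grip":1},
  {"slide":[0.12,0,0],"grip":1},
])

```text
invalid input at $.motion[0]: expected keys slide, turn, grip
```

```bash
python3 -c "
from h import *
rep()
import cv2
cv2.imwrite('pics/s2.png',cv2.resize(cams.get_image('scene')[100:300,200:440],None,fx=3,fy=3))"
```

```text
1.82 rack [-0.1718 -0.0013  0.1111] F rack [ 0.26 -1.22  1.46] tool axes in rack
 [[ 1.    -0.001 -0.   ]
 [-0.001 -1.    -0.001]
 [-0.     0.001 -1.   ]] 0.00013933154418023557
```

View pics/s2.png

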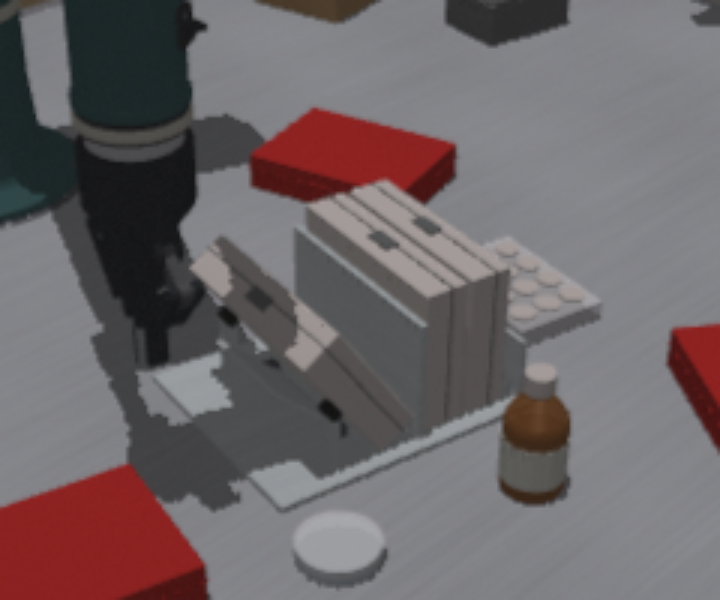

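The call was refused because the "turn" key was missing, so the scene is unchanged. I'll send it again with all the keys.

Emit:
arm_command([
  {"slide":[0.012,0,0],"turn":[0,0,0],"grip":1},
  {"slide":[0.024,0,0],"turn":[0,0,0],"grip":1},
  {"slide":[0.036,0,0],"turn":[0,0,0],"grip":1},
  {"slide":[0.046,0,0],"turn":[0,0,0],"grip":1},
  {"slide":[0.054,0,0],"turn":[0,0,0],"grip":1},
  {"slide":[0.062,0,0],"turn":[0,0,0],"grip":1},
  {"slide":[0.07,0,0],"turn":[0,0,0],"grip":1},
  {"slide":[0.078,0,0],"turn":[0,0,0],"grip":1},
  {"slide":[0.086,0,0],"turn":[0,0,0],"grip":1},
  {"slide":[0.092,0,0],"turn":[0,0,0],"grip":1},
  {"slide":[0.098,0,0],"turn":[0,0,0],"grip":1},
  {"slide":[0.103,0,0],"turn":[0,0,0],"grip":1},
  {"slide":[0.108,0,0],"turn":[0,0,0],"grip":1},
  {"slide":[0.112,0,0],"turn":[0,0,0],"grip":1},
  {"slide":[0.115,0,0],"turn":[0,0,0],"grip":1},
  {"slide":[0.118,0,0],"turn":[0,0,0],"grip":1},
  {"slide":[0.12,0,0],"turn":[0,0,0],"grip":1},
  {"slide":[0.12,0,0],"turn":[0,0,0],"grip":1},
])

```text
t: 3.37
tool_pos: [0.5022, -0.0332, 0.1103]
orientation: [0.771, 0.637, 0.0, -0.0]
ft_force: [-0.3, 0.0, 1.1]
opening: 0.0002
grip_force: 0.0
```

```bash
python3 -c "
from h import *
rep()
import cv2
cv2.imwrite('pics/s3.png',cv2.resize(cams.get_image('scene')[100:300,200:440],None,fx=3,fy=3))"
```

```text
3.37 rack [-0.0503 -0.0007  0.1103] F rack [-0.03  0.28  1.06] tool axes in rack
 [[ 1.  0.  0.]
 [ 0. -1.  0.]
 [ 0. -0. -1.]] 0.00017984212364385765
```

View pics/s3.png

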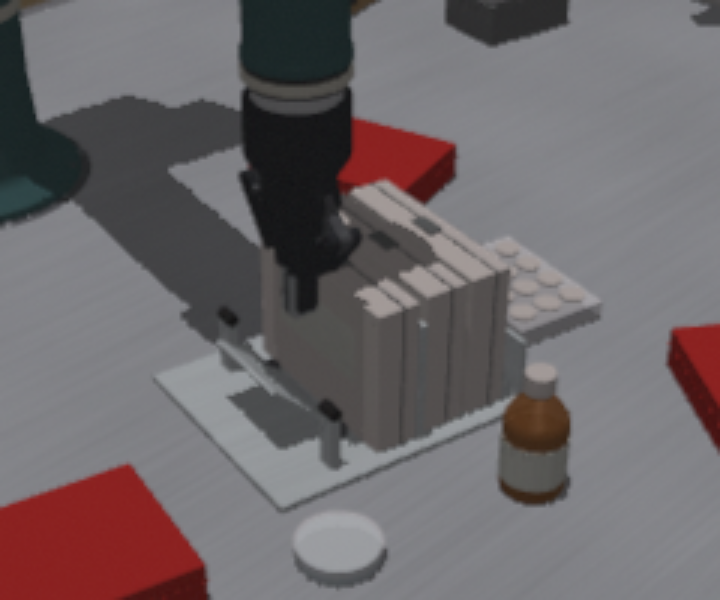

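The box is upright and the flap is still down. I'll press gently to seat it, feeling for contact.

Emit:
arm_command([
  {"slide":[0.002,0,0],"turn":[0,0,0],"grip":1},
  {"slide":[0.003,0,0],"turn":[0,0,0],"grip":1},
  {"slide":[0.004,0,0],"turn":[0,0,0],"grip":1},
  {"slide":[0.005,0,0],"turn":[0,0,0],"grip":1},
  {"slide":[0.005,0,0],"turn":[0,0,0],"grip":1},
])

```text
t: 3.83
tool_pos: [0.5028, -0.0301, 0.1103]
orientation: [0.771, 0.637, -0.001, 0.001]
ft_force: [-2.0, -7.0, 1.5]
opening: 0.0001
grip_force: 3.4
```

Contact came at TCP x = -0.047 with 7 N, which matches a front face at -36 mm. Now I back off and lower in front of the flap edge.

Emit:
arm_command([
  {"slide":[-0.02,0,0],"turn":[0,0,0],"grip":1},
  {"slide":[-0.05,0,0],"turn":[0,0,0],"grip":1},
  {"slide":[-0.09,0,0],"turn":[0,0,0],"grip":1},
  {"slide":[-0.092,0,0],"turn":[0,0,0],"grip":1},
  {"slide":[-0.092,0,0.02],"turn":[0,0,0],"grip":1},
  {"slide":[-0.092,0,0.046],"turn":[0,0,0],"grip":1},
  {"slide":[-0.092,0,0.046],"turn":[0,0,0],"grip":1},
  {"slide":[-0.092,0,0.046],"turn":[0,0,0],"grip":1},
])

```text
t: 4.5
tool_pos: [0.484, -0.1183, 0.063]
orientation: [0.771, 0.637, -0.001, -0.002]
ft_force: [-0.2, 0.1, 0.8]
opening: -0.0001
grip_force: 0.0
```

```bash
python3 -c "
from h import *
rep()
import cv2
cv2.imwrite('pics/s4.png',cv2.resize(cams.get_image('scene')[145:295,230:410],None,fx=4,fy=4))
W=lambda p:Rk.apply(p)+O
f=lambda p:((proj('scene',W(p))-[230,145])*4).round()
for p in[(-.036,-.08,.125),(0,-.08,.125),(-.036,-.08,.005),(-.036,.08,.125)]:print(p,f(p))
for th in(.65,.75,.85,.95):print(th,[f((-.046-.07*np.cos(th),y,.01+.07*np.sin(th))) for y in(-.04,.04)])
"
```

```text
4.5 rack [-0.1373  0.0011  0.063 ] F rack [0.1  0.2  0.76] tool axes in rack
 [[ 1.    -0.     0.001]
 [-0.    -1.     0.004]
 [ 0.001 -0.004 -1.   ]] -8.503520112536365e-05
(-0.036, -0.08, 0.125) [381. 240.]
(0, -0.08, 0.125) [437. 219.]
(-0.036, -0.08, 0.005) [377. 423.]
(-0.036, 0.08, 0.125) [220. 110.]
0.65 [array([234., 357.]), array([159., 285.])]
0.75 [array([241., 346.]), array([166., 275.])]
0.85 [array([249., 335.]), array([173., 265.])]
0.95 [array([258., 325.]), array([182., 255.])]
```

View pics/s4.png

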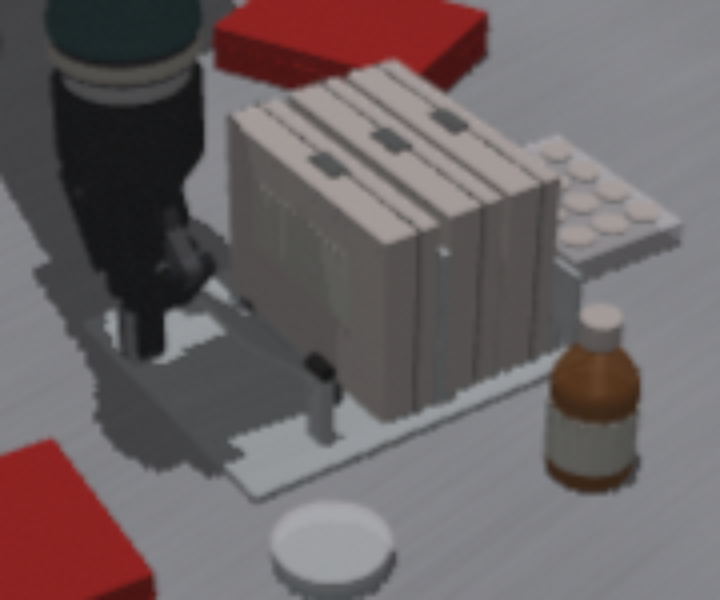

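The box stands square at home: the top corner at (388,243) and foot at (385,420) are both within about 2 mm of the prediction. The finger is in front of the flap edge, so now I push along its arc.

Emit:
arm_command([
  {"slide":[0.012,0,0],"turn":[0,0,0],"grip":1},
  {"slide":[0.022,0,0],"turn":[0,0,0],"grip":1},
  {"slide":[0.027,0,-0.001],"turn":[0,0,0],"grip":1},
  {"slide":[0.032,0,-0.005],"turn":[0,0,0],"grip":1},
  {"slide":[0.037,0,-0.009],"turn":[0,0,0],"grip":1},
  {"slide":[0.042,0,-0.012],"turn":[0,0,0],"grip":1},
  {"slide":[0.047,0,-0.015],"turn":[0,0,0],"grip":1},
  {"slide":[0.052,0,-0.017],"turn":[0,0,0],"grip":1},
  {"slide":[0.057,0,-0.019],"turn":[0,0,0],"grip":1},
  {"slide":[0.062,0,-0.02],"turn":[0,0,0],"grip":1},
  {"slide":[0.067,0,-0.022],"turn":[0,0,0],"grip":1},
  {"slide":[0.071,0,-0.022],"turn":[0,0,0],"grip":1},
  {"slide":[0.074,0,-0.022],"turn":[0,0,0],"grip":1},
  {"slide":[0.077,0,-0.022],"turn":[0,0,0],"grip":1},
  {"slide":[0.077,0,-0.022],"turn":[0,0,0],"grip":1},
])

```text
t: 5.8
tool_pos: [0.5, -0.0427, 0.086]
orientation: [0.771, 0.637, -0.0, -0.0]
ft_force: [-0.4, -0.1, -0.0]
opening: -0.0
grip_force: 0.0
```

```bash
python3 -c "
from h import *
rep()"
```

```text
5.8 rack [-0.06   -0.0004  0.086 ] F rack [-0.15  0.33 -0.01] tool axes in rack
 [[ 1.     0.     0.   ]
 [ 0.    -1.     0.001]
 [ 0.    -0.001 -1.   ]] -1.6920112813328243e-05
```

Emit:
arm_command([
  {"slide":[0.001,0,0],"turn":[0,0,0],"grip":1},
  {"slide":[0.002,0,0],"turn":[0,0,0],"grip":1},
  {"slide":[0.003,0,0],"turn":[0,0,0],"grip":1},
  {"slide":[0.004,0,0],"turn":[0,0,0],"grip":1},
  {"slide":[0.004,0,0],"turn":[0,0,0],"grip":1},
  {"slide":[0.004,0,0],"turn":[0,0,0],"grip":1},
])

```text
t: 6.3
tool_pos: [0.5003, -0.0415, 0.086]
orientation: [0.771, 0.637, -0.002, 0.001]
ft_force: [-1.6, -9.2, -0.0]
opening: -0.0
grip_force: 4.7
```

The stop is felt at TCP x = -0.059 with 9 N, as expected for the flap fully up. I'll retreat and look.

Emit:
arm_command([
  {"slide":[-0.02,0,0],"turn":[0,0,0],"grip":1},
  {"slide":[-0.05,0,0],"turn":[0,0,0],"grip":1},
  {"slide":[-0.09,0,0],"turn":[0,0,0],"grip":1},
  {"slide":[-0.12,0,-0.03],"turn":[0,0,0],"grip":1},
  {"slide":[-0.15,0,-0.06],"turn":[0,0,0],"grip":1},
  {"slide":[-0.16,0,-0.1],"turn":[0,0,0],"grip":1},
  {"slide":[-0.16,0,-0.12],"turn":[0,0,0],"grip":1},
  {"slide":[-0.16,0,-0.12],"turn":[0,0,0],"grip":1},
])

```text
t: 6.97
tool_pos: [0.4742, -0.1993, 0.2129]
orientation: [0.772, 0.636, 0.003, 0.005]
ft_force: [0.7, -0.0, 1.3]
opening: -0.0001
grip_force: 0.0
```

```bash
python3 -c "
from h import *
rep()
import cv2
cv2.imwrite('pics/s5.png',cv2.resize(cams.get_image('scene')[145:295,230:410],None,fx=4,fy=4))"
```

```text
6.97 rack [-0.2187 -0.0046  0.2129] F rack [ 0.1 -0.7  1.3] tool axes in rack
 [[ 1.    -0.002 -0.002]
 [-0.003 -1.    -0.011]
 [-0.002  0.011 -1.   ]] -6.997911083701719e-05
```

View pics/s5.png

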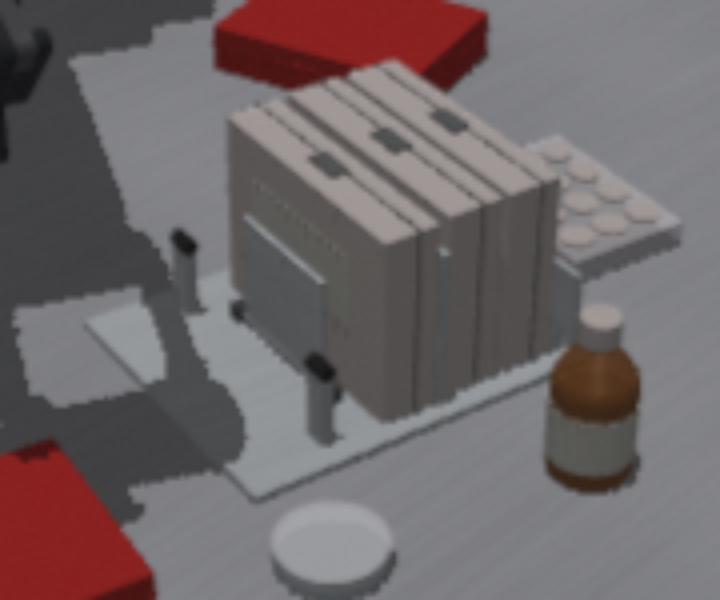

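The flap stands vertical, with its top edge from (247,218) to (325,280). The box is upright against the plate, the hand is clear, and the well plate, bottle and dish haven't moved. I'm handing it in.

```bash
python3 -c "
from bench import r
print(r.hand_in())"
```

```text
the job is handed in; nothing more can be done
None
```

The slide box stands upright against the end plate with the keeper flap fully up and the hand clear. I handed the job in after about 7 s of the 48 s allowed; the hand-in returned no verdict.

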